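# Spread a spindle's snap ring with pliers and hold it over its groove

### The arm

A 7-joint arm with a two-finger parallel gripper is mounted at the origin on a cart in front of the work surface, level with it; the furniture and walls round the work are solid. World frame = base frame: x ahead of the robot, y to its left, z up, the work surface at z = 0. Lengths are in m, angles in rad, forces in N, time in s.
With the tool pointing down it reaches from about 0.425 to 0.925 m from the base axis. Payload 6.8 kg.
Tool frame: the origin (TCP) lies midway between the tips of the shut fingers; the grasp point (between the pads) lies 19 mm behind it; x points along the fingers, y is the direction in which the jaws open and shut, and the axes are right-handed (so a half turn about x gives the same grasp; the last joint's range is limited). The gripper opens to 85 mm and grips with 20 to 120 N. Pads are 22 mm wide; open, the fingers measure 114 mm over their backs; the gripper's body (76 mm by 85 mm) begins 54 mm behind the grasp point. The pads swing forward as they close: fully open they stand 13 mm farther back than shut.
Start: joints at [1.04, 0.477, 0.022, 1.555, -0.011, 1.109, -0.083], TCP at [0.277, -0.616, 0.231] pointing down, gripper open.
Joint ranges: [-2.96, 2.96], [-0.34, 2.1], [-1.41, 1.46], [0.24, 2.44], [-1.37, 4.51], [0.17, 1.92], [-2.96, 2.96]. Speed limits (rad/s): [2.39, 2.39, 3.14, 3.14, 3.14, 3.14, 3.14].

### API

Orientations are given as a rotation vector (axis times angle).
In Python, from bench import r gives the robot as it stands.
- The arm moves only by the tool carry_out, never from a script. Its argument "targets" is one flat list of numbers, 7 for each row, row after row: the finger opening in m, from 0 to 0.0854, then the shift along the tool's x, y, z in m, then the turn, a rotation vector about the tool's x, y, z in units of 5 degrees (1.0 is 5 degrees). A call has 1 to 12 rows; each row is the pose to reach, as a shift and turn from the pose measured when the call began, along the tool's axes at that moment; what a row does not reach only later rows make up. A row lasts 1/8 s, in which the tool goes at most 62.5 mm and 10.7 degrees, less where a joint would pass 70% of its speed; a pose out of reach is approached as far as the arm can. A call with a gripper value outside its range is refused whole. The fingers move at their own pace and stop on an object; "squeeze" is the grip in N (left out, the last holds). Time passes only in rows, so rows that repeat a pose let the fingers close. It gives the time, the measured TCP pose, the force and the opening at its end, in the units of the state.
- r.get_obs(): the state, without advancing time (a new reading comes with each control period).
- r.grab_frame(name): name is "side" or "top" or "wrist"; returns the picture (480x640x3 uint8, blue, green, red); there is no depth.
- r.camera_info(name): a dict with "fx", "fy", "cx", "cy" (pixels), "xyz" and "orientation" of the camera in the world. Camera axes: x right, y up, looking along -z (the intrinsics and any distortion apply to the point x, -y, -z); pixel columns grow to the right and rows downward; lengths in m; the calibration is good to about 2 mm. A picture is of the moment at which its call begins: read the wrist's pose just before it. camera_info takes no time and is no camera call; for the wrist camera it gives the pose at the moment of the call.
- r.hand_in(): hands the job in, once; it reports no verdict.
The state is a dict: "clock": time; "joints": joint angles; "qvel": joint speeds; "tau": joint torques, N m; "tcp_pos": TCP position; "orientation": TCP orientation; "contact_force": force on the tool from outside, world axes, zero at the start; "moment": the same for the moment, N m; "grip_width": finger opening in m.
Only numpy, scipy, OpenCV 4.12 (cv2) and the standard library are available. Lean on these libraries where they do the work, as an engineer would, in place of code of your own. Each camera call takes 0.05 s, during which the arm holds its last target. There are 200 camera calls.

### The job

Take the spreading pliers from their stand by the two handles, put the pins of their jaws down into the two ear windows of the snap ring on its post, and squeeze the handles so that the ring is spread and can be lifted off. Slide the spread ring from above down over the tip of the tube spinner's spindle until it is level with the groove, centred round the spindle and not resting on it. Finish there still squeezing the pliers, the ring held spread in the air round the groove; do not touch the ring with the fingers, and leave the vials, syringe and tweezers where they are.

Things in the scene. Friction and masses are not known exactly. Their poses are not given: they have to be found in the camera images.
- pliers: Loose upright spreading pliers, steel, 117 mm tall, 0.11 kg, standing jaws-down in their stand. Origin: midway between the tips of the two pins; z up to the handles, y from pin to pin; alike after a half turn about z. Block 30 x 44 mm (x, y) at z 52 to 72 mm, handles above it, jaws below, open between the jaws up to z 43 mm. Squeezing the handles along y drives the jaws apart.
- pliers_grip (a point): Midway between the middles of the two handles, 97 mm above the pin tips. The handles are rubber plates 16 mm wide (x), z 75 to 117 mm, with flat parallel outer faces at y +34.5 and -34.5 mm (69 mm over both). Grip from above, fingers closing along y. Squeezing takes 9 N at first and 12 N at full travel (40 mm over both), plus 2 to 4 N for the ring; a spring reopens them.
- pin_left (a point): Tip of the +y pin, on its axis (y = +19 mm with the handles free, moves outward; the -y pin mirrors it). Each pin is 5 mm thick and 10 mm long, with a toe at its foot, z 1 to 4.5 mm, reaching 4 mm outward from the axis, which hooks under the ring's ear. Above the pin, at z = 10 mm, is a shoulder 16 mm wide (x), 6 mm (y), that stops on top of the ear.
- pliers_link_left (a joint): Outward travel of a pliers jaw (m), equal to the inward travel of a handle: 0 free, 0.0145 fully squeezed; both sides move alike. With the pins in the ring's windows, they meet the ears' outer walls at about 0.0075; full squeeze spreads each ring half by about 0.007.
- ring: Loose steel snap ring in two sprung halves, flat on its post, 4 mm thick, 0.056 kg. Origin: ring centre at its underside, z up. Half bands to +y and -y, closed: inner radius 10 mm, outer 13 mm. Spring tubes at x = +20 and -20 mm join them; alike after a half turn. The halves part along y, alike, against 2 to 4 N. Closed it cannot pass the spindle; spread 7 mm a half it clears it by 4 mm along y.
- ring_center (a point): Centre of the ring, at half its thickness.
- ear_left (a point): Middle of the window in the +y ear, top face (21 mm from the ring's centre when closed); the -y ear mirrors it. The window goes right through: x -5.5 to +5.5 mm, y 13 to 29 mm; its outer wall, 29 to 32 mm, is what a pin pulls outward.
- ring_half_left (a joint): How far the +y half of the ring is spread outward from closed (m); 0 closed, at most 0.012.
- ring_half_right (a joint): The same for the -y half.
- ring_stand: Fixed ring stand: foot disc of 72 mm diameter, 8 mm thick, and a post 26 mm thick with its top 30 mm above the worktop; a dowel of 14 mm diameter, 5 mm high, on top locates the ring. The ears overhang the post freely. Origin: centre of the underside.
- pliers_stand: Fixed aluminium stand of the pliers, 80 x 90 mm, 73 mm high. Two upright walls along its y carry the pliers' block 66 mm above the worktop, the jaws hang between them; the pliers lift straight up. Origin: centre of the underside.
- spinner: Fixed bench tube spinner with its cover off: white round base 124 mm across and 42 mm high, rotor disc 92 mm across up to 60 mm, hub 38 mm across up to 68 mm, then an upright steel spindle 22 mm thick up to 118 mm. Origin: centre of the underside.
- groove (a point): Centre of the spindle's groove, on the spindle's axis, 94 mm above the worktop. The groove is 10 mm high and 18 mm across.
- spindle_tip (a point): Top of the spindle, on its axis, 118 mm above the worktop.
- vial_c: Bystander: vial, 32 mm wide, 62 mm tall. Origin under its centre.
- vial_a: Bystander: vial, 25 mm wide, 52 mm tall. Origin under its centre.
- syringe_5: Bystander: syringe lying down, 159 mm long. Origin under its middle.
- forceps_b: Bystander: tweezers lying down, 120 mm long, 11 mm high. Origin under their middle.
Not all that is in view belongs to the job. Leave any blue or yellow look-alike of the pliers alone. Leave any green look-alike of the spinner alone.

How it is judged:
By the outcome, as a careful person would: the job done as asked, in the order asked, and still so for the second after the job is handed in, while the arm keeps its last pose, push and grip.
It also fails if it takes over 54 s, if anything falls off the work surface, if the arm or the gripper's body presses on something with over 40 N, if the wrist force passes 120 N, or if a joint passes its speed limit or range.

## Working session

There is one attempt and no reset: what is moved stays moved. The work goes in short steps, Python scripts to look and compute and a tool call to move; the robot and the scene stay as the last step left them, time stands still between calls to the robot, and variables do not carry over. Pictures are saved under pics/ and viewed, about 8 in all and at most 12, crops included, and the job is handed in when it is done.

Besides the shell and the picture viewer there is one more tool, called after "Request:" as name(argument=value, ...), one argument or row to a line, values as JSON. carry_out: Moves the arm, as the interface text tells. Its arguments: {"type":"object","properties":{"targets":{"type":"array","items":{"type":"number"}},"squeeze":{"type":"number"}},"required":["targets"]}

```bash
mkdir -p pics; ls
cat > h.py <<'E'
import numpy as np, cv2
from scipy.spatial.transform import Rotation as R
from bench import r
def snap(name,fn):
    ci=r.camera_info(name); im=r.grab_frame(name); cv2.imwrite('pics/'+fn,im); return ci,im
def rot(o):
    o=np.array(o,float)
    return R.from_matrix(o) if o.shape==(3,3) else (R.from_rotvec(o) if o.size==3 else R.from_quat(o))
def ray(ci,u,v):
    d=np.array([(u-ci['cx'])/ci['fx'],-(v-ci['cy'])/ci['fy'],-1.])
    return np.array(ci['xyz']),rot(ci['orientation']).apply(d)
def plane(ci,u,v,z):
    o,d=ray(ci,u,v); return o+d*(z-o[2])/d[2]
def proj(ci,p):
    q=rot(ci['orientation']).inv().apply(np.array(p)-ci['xyz']); return ci['cx']+ci['fx']*q[0]/-q[2], ci['cy']-ci['fy']*q[1]/-q[2]
E
python3 - <<'E'
from h import *
print(r.get_obs())
a=[]
for n in ("side","top"):
    ci,im=snap(n,n+'0.png'); print(n,ci)
E
```

```text
pics
{'clock': 0.0, 'joints': array([ 1.03991036,  0.47783694,  0.02230926,  1.5564428 , -0.01149374,
        1.10927759, -0.08307668]), 'qvel': array([ 0.00082889, -0.00066991,  0.00201912, -0.00012399, -0.00044372,
       -0.00141154,  0.00081228]), 'tau': array([-1.01069229e-03, -5.96452689e+01,  1.60771497e+00, -2.81202900e+01,
        1.24225742e-02,  9.35273187e-03,  2.45458416e-06]), 'tcp_pos': array([ 0.27671746, -0.6150322 ,  0.23030407]), 'orientation': array([ 1.988212  ,  0.42865245, -1.98925107]), 'contact_force': array([-0.05087695,  0.38053722,  0.61616216]), 'moment': array([ 0.0099362 ,  0.00236506, -0.0242034 ]), 'grip_width': 0.08499905481864825}
side {'fx': 464.11759289884503, 'fy': 464.11759289884503, 'cx': 324.78255921712906, 'cy': 244.7703831082065, 'xyz': array([0.41358746, 0.90134981, 0.63962464]), 'orientation': array([ 0.07672472, -1.44712362, -2.64379103])}
top {'fx': 496.0839977052396, 'fy': 496.0839977052396, 'cx': 315.47772376960023, 'cy': 245.00621952809823, 'xyz': array([0.40674948, 0.05104521, 1.24786066]), 'orientation': array([ 0.05017008, -0.07133674, -1.59214625])}
```

View pics/top0.png

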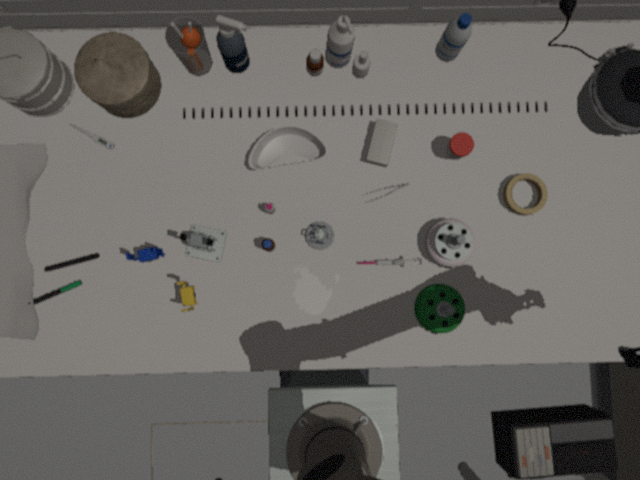

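View pics/side0.png

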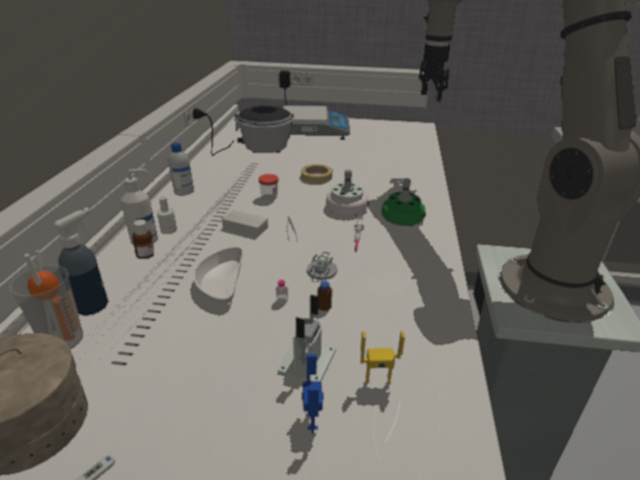

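Top view: the pliers with black handles stand on an aluminium stand at (200,240). The blue (147,254) and yellow (187,294) ones are the look-alikes. The ring on its post is at (318,235). The white spinner is at (452,243), and the green one at (440,308) is the look-alike. I'll confirm this in one enlarged crop.

Run:
```python
from h import *
t=cv2.imread('pics/top0.png'); s=cv2.imread('pics/side0.png')
c=lambda im,x,y,w,h,W,H:cv2.resize(im[y:y+h,x:x+w],(W,H),interpolation=cv2.INTER_CUBIC)
a=c(t,165,210,75,60,400,320); b=c(t,285,205,75,60,400,320)
d=c(t,415,210,75,60,400,280); e=c(s,270,285,100,70,400,280)
cv2.imwrite('pics/crop1.png',cv2.convertScaleAbs(np.vstack([np.hstack([a,b]),np.hstack([d,e])]),alpha=1.4))
ci=r.camera_info('top')
for n,u,v,z in [('pl',200,240,.1),('ring',318,235,.034),('spin',452,241,.06)]: print(n,plane(ci,u,v,z))
```

```text
pl [0.51272078 0.30174356 0.1       ]
ring [0.52489926 0.02690167 0.034     ]
spin [ 0.50088871 -0.29538511  0.06      ]
```

View pics/crop1.png

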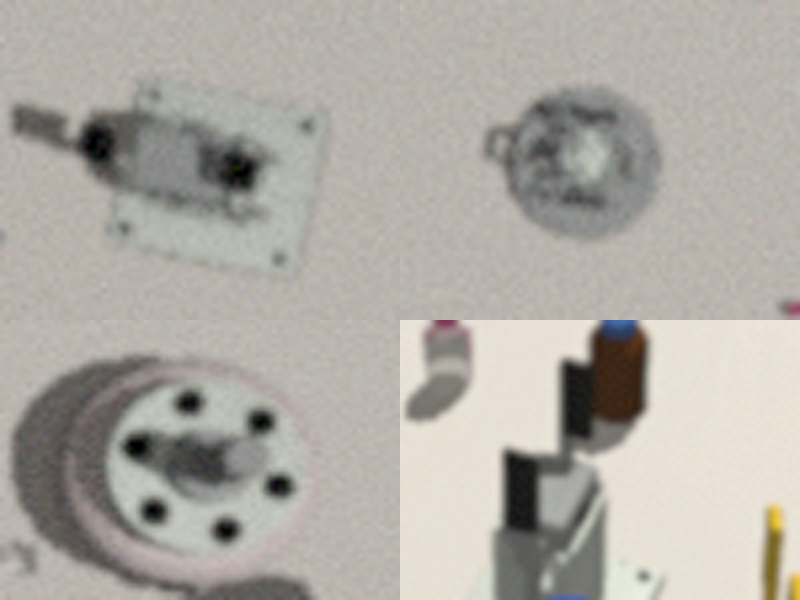

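```bash
cat >> h.py <<'E'
def toolR(a): # tool x down, tool y at world azimuth a
    c,s=np.cos(a),np.sin(a); return R.from_matrix(np.array([[0,0,-1],[c,s,0],[s,-c,0]]).T)
def rows(wps): # wps: (x,y,z,azimuth of tool y deg): prints each as shift+turn from now
    o=r.get_obs(); R0=R.from_rotvec(o['orientation']); p0=np.array(o['tcp_pos'])
    for w in wps:
        print(np.round(R0.inv().apply(np.array(w[:3])-p0),4), np.round((R0.inv()*toolR(np.radians(w[3]))).as_rotvec(degrees=True)/5,3))
def st():
    o=r.get_obs(); M=R.from_rotvec(o['orientation']).as_matrix()
    print('t',round(o['clock'],2),'p',np.round(o['tcp_pos'],4),'az',np.degrees(np.arctan2(M[1,1],M[0,1])).round(2),'xax',np.round(M[:,0],3),'F',np.round(o['contact_force'],1),'w',round(o['grip_width'],4),'j',np.round(o['joints'],2)); return o
E
python3 - <<'E'
from h import *
o=st(); M=R.from_rotvec(o['orientation'])
ci=r.camera_info('wrist'); print(ci, 'rel',M.inv().apply(ci['xyz']-o['tcp_pos']),(M.inv()*rot(ci['orientation'])).as_matrix().round(3))
ct=r.camera_info('top')
a=plane(ct,183.2,236.8,.115);b=plane(ct,209.4,241.5,.115); print(a,b,np.degrees(np.arctan2(*(a-b)[[1,0]])),(a+b)/2)
rows([(.33,-.45,.33,24),(.45,-.25,.36,50),(.50,-.05,.36,70),(.48,.03,.36,90),(.45,.3,.36,98)])
E
```

```text
t 0.1 p [ 0.2767 -0.6151  0.2304] az -65.77 xax [-0.001  0.002 -1.   ] F [ 0.  -0.6 -0.5] w 0.085 j [ 1.04  0.48  0.02  1.56 -0.01  1.11 -0.08]
{'fx': 432.03510422010424, 'fy': 432.03510422010424, 'cx': 316.38646263560474, 'cy': 240.27562391245797, 'xyz': array([ 0.34981835, -0.58329423,  0.37383349]), 'orientation': array([-0.27802769,  0.18165995, -1.137823  ])} rel [-0.14344624  0.00076787 -0.07966413] [[-0.     0.309 -0.951]
 [ 1.     0.    -0.   ]
 [-0.    -0.951 -0.309]]
[0.51950733 0.33671644 0.115     ] [0.50743075 0.27706453 0.115     ] 78.55510805114612 [0.51346904 0.30689049 0.115     ]
[-0.0994 -0.1288 -0.1163] [-1.7955e+01 -1.5000e-02  1.7000e-02]
[-0.1292 -0.262  -0.3078] [-2.3155e+01 -1.9000e-02  1.4000e-02]
[-0.1289 -0.4239 -0.4354] [-2.7155e+01 -2.3000e-02  1.1000e-02]
[-0.1288 -0.5051 -0.45  ] [-3.1155e+01 -2.7000e-02  8.0000e-03]
[-0.1283 -0.7636 -0.5335] [-3.2755e+01 -2.8000e-02  6.0000e-03]
```

Request:
carry_out(
  targets=[0.085,-0.05,-0.045,-0.035,-2.1,0,0,0.085,-0.1,-0.09,-0.08,-4.2,0,0,0.085,-0.12,-0.129,-0.125,-6.3,0,0,0.085,-0.12,-0.165,-0.175,-8.4,0,0,0.085,-0.12,-0.205,-0.23,-10.5,0,0,0.085,-0.12,-0.25,-0.285,-12.6,0,0,0.085,-0.12,-0.3,-0.33,-14.7,0,0,0.085,-0.12,-0.35,-0.375,-16.8,0,0,0.085,-0.12,-0.4,-0.41,-18.9,0,0,0.085,-0.12,-0.45,-0.435,-21,0,0,0.085,-0.1,-0.495,-0.45,-23.1,0,0,0.085,-0.1,-0.532,-0.4565,-25.1,0,0],
)

```text
clock: 1.6
tcp_pos: [0.4746, 0.0569, 0.3306]
orientation: [0.411, 1.534, -0.409]
contact_force: [0.1, 0.5, 0.1]
grip_width: 0.0851
```

Run:
```python
from h import *
st(); ci,im=snap('wrist','w1.png')
o=st(); print(o['qvel'].round(2))
import pickle; pickle.dump(ci,open('w1.pkl','wb')); print(proj(ci,(.525,.027,.034)))
```

```text
t 1.6 p [0.4746 0.0569 0.3306] az 60.05 xax [-0.002  0.002 -1.   ] F [0.1 0.5 0.1] w 0.0851 j [ 0.41  0.12 -0.71  1.84  0.08  1.21  0.73]
t 1.65 p [0.4721 0.0665 0.3307] az 61.1 xax [-0.002  0.005 -1.   ] F [-2.9  7.5 -0.1] w 0.0851 j [ 0.41  0.12 -0.72  1.84  0.08  1.21  0.73]
[ 0.03 -0.02  0.03 -0.02 -0.02  0.03 -0.06]
(np.float64(315.48406318628514), np.float64(235.27822054251527))
```

View pics/w1.png

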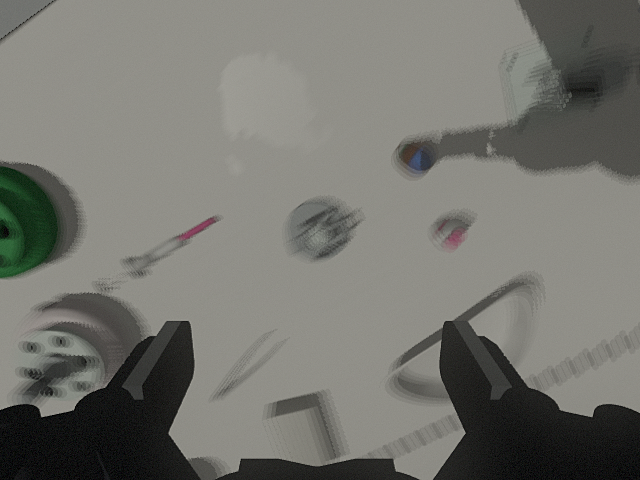

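The image shows motion blur because the arm was still settling. The ring stand is near (320,228). I'll retake it now that the arm is at rest.

Run:
```python
from h import *
import pickle
ci,im=snap('wrist','w2.png'); st()
ci,im=snap('wrist','w2.png'); pickle.dump(ci,open('w2.pkl','wb')); st()
cr=im[180:280,250:380]; cv2.imwrite('pics/w2c.png',cv2.convertScaleAbs(cv2.resize(cr,(780,600),interpolation=cv2.INTER_CUBIC),alpha=1.3))
```

```text
t 1.7 p [0.473  0.0627 0.3311] az 60.58 xax [-0.002  0.004 -1.   ] F [ 0.2 -1.1  0.3] w 0.0849 j [ 0.41  0.12 -0.72  1.84  0.08  1.22  0.73]
t 1.75 p [0.474  0.0588 0.3312] az 60.15 xax [-0.001  0.002 -1.   ] F [-0.3 -0.8  0.1] w 0.085 j [ 0.41  0.12 -0.71  1.84  0.08  1.22  0.73]
```

View pics/w2c.png

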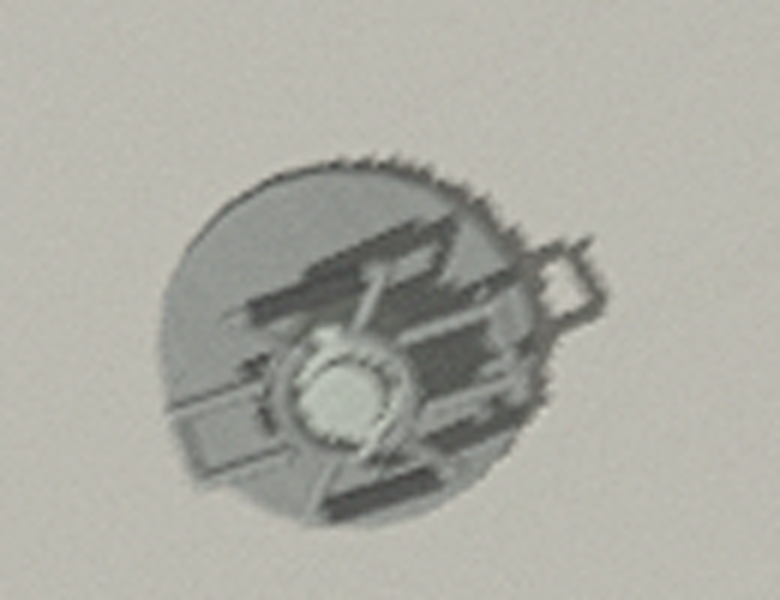

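Ring: dowel centre at crop (343,395), which is image (307.2,245.8). The ear outlines run along about -19.4° in the image. I'll take one settled picture for numbers and plan the pliers look.

Run:
```python
from h import *
import pickle
ci,im=snap('wrist','w3.png'); o=st()
ci,im=snap('wrist','w3.png'); o=st(); print(o['qvel'].round(3))
ci,im=snap('wrist','w3.png'); pickle.dump(ci,open('w3.pkl','wb')); o=st()
g=cv2.cvtColor(im,cv2.COLOR_BGR2GRAY)
sub=g[225:265,285:330]; print(np.percentile(sub,[5,50,95,99]))
m=np.zeros_like(g); m[225:265,285:330]=(sub>np.percentile(sub,90)-4)
n,l,s,c=cv2.connectedComponentsWithStats(m); 
for i in range(1,n):
    if s[i,4]>30: print(s[i],c[i],plane(ci,*c[i],.035))
c0=np.array([307.2,245.8]); d=np.array([np.cos(np.radians(19.4)),-np.sin(np.radians(19.4))])*25
p,q=plane(ci,*(c0+d),.034),plane(ci,*(c0-d),.034); print('ring c',(p+q)/2,'ydir az',np.degrees(np.arctan2(*(p-q)[[1,0]])))
cv2.imwrite('pics/w3c.png',cv2.convertScaleAbs(cv2.resize(im[200:280,260:360],(750,600),interpolation=cv2.INTER_CUBIC),alpha=1.3))
rows([(.465,.316,.32,78.5)])
```

```text
t 1.8 p [0.4747 0.056  0.3312] az 59.85 xax [-0.001  0.001 -1.   ] F [-0.8 -0.7  0.3] w 0.0847 j [ 0.41  0.12 -0.71  1.84  0.08  1.22  0.73]
t 1.85 p [0.475  0.0545 0.3312] az 59.67 xax [-0.001  0.001 -1.   ] F [-0.3 -0.5  0.3] w 0.085 j [ 0.41  0.12 -0.71  1.84  0.08  1.22  0.73]
[ 0.021  0.001  0.029 -0.005 -0.002  0.    -0.002]
t 1.9 p [0.4753 0.0537 0.3313] az 59.57 xax [-0.001  0.001 -1.   ] F [-0.1 -0.5 -0.2] w 0.0847 j [ 0.42  0.12 -0.71  1.84  0.08  1.22  0.73]
[ 66.   114.   145.   148.01]
[308 235  16  15  79] [314.37974684 240.75949367] [0.52997775 0.01988455 0.035     ]
[285 245  45  20 254] [299.71259843 260.17716535] [ 0.54106512 -0.0051029   0.035     ]
ring c [0.53124601 0.00998404 0.034     ] ydir az 80.00744590648972
[ 0.0115  0.2209 -0.1417] [-3.786 -0.015 -0.005]
```

Run:
```python
from h import *
import pickle
for f in ('w2','w3'):
    ci=pickle.load(open(f+'.pkl','rb')); im=cv2.imread(f'pics/{f}.png'); print(f, ci['xyz'])
    c=cv2.HoughCircles(cv2.GaussianBlur(cv2.cvtColor(im,cv2.COLOR_BGR2GRAY)[215:275,275:345],(3,3),0),cv2.HOUGH_GRADIENT,1,30,param1=80,param2=12,minRadius=6,maxRadius=11)
    print(c); 
    for u,v,_ in (c[0] if c is not None else []): print(plane(ci,u+275,v+215,.035))
ct=r.camera_info('top'); print(plane(ct,285+585*.1875,205+155*.1875,.035),plane(ct,285+585*.1875,205+163*.1875,.008))
```

```text
w2 [0.40449723 0.10061561 0.47480774]
[[[35.5 29.5 10.4]]]
[0.52991907 0.02417179 0.035     ]
w3 [0.40705178 0.09392068 0.4747492 ]
[[[42.5 23.5  9.3]]]
[0.52947187 0.02404875 0.035     ]
[ 0.52306133 -0.1618847   0.035     ] [ 0.5218612  -0.16649185  0.008     ]
```

View pics/w3c.png

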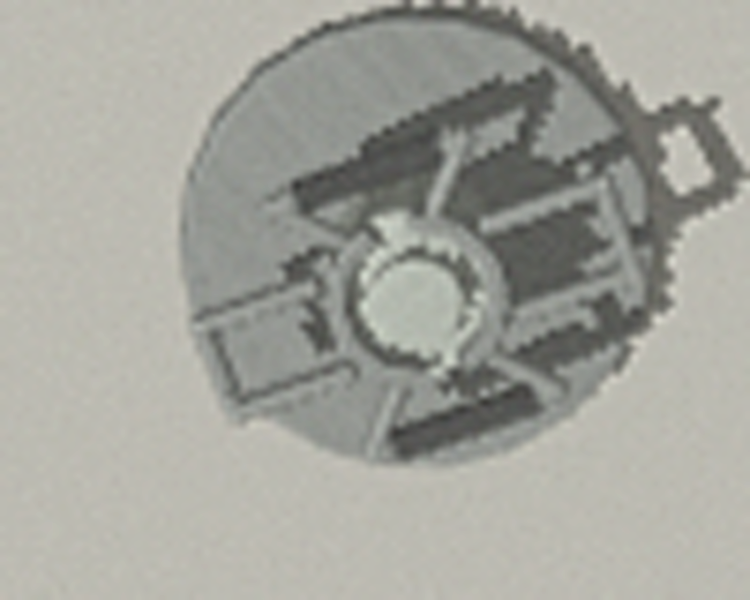

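Run:
```python
from h import *
import pickle
ci=pickle.load(open('w3.pkl','rb'))
P=lambda x,y,z:plane(ci,260+x/7.5,200+y/7.5,z)
a,b=P(621,238,.034),P(217,370,.034)
print('ears',a,b,np.linalg.norm(a-b),'mid',(a+b)/2,'az',np.degrees(np.arctan2(*(a-b)[[1,0]])),'dowel',P(412,303,.035))
a,b=P(545,202,.034),P(155+62,360,.034)
ct=r.camera_info('top'); print(plane(ct,285+185*.1875,205+155*.1875,.035),plane(ct,285+185*.1875,205+163*.1875,.008))
```

```text
ears [0.53683424 0.05098263 0.034     ] [ 0.52477278 -0.00893213  0.034     ] 0.06111675147692169 mid [0.53080351 0.02102525 0.034     ] az 78.61789094074886 dowel [0.52992805 0.02060082 0.035     ]
[0.52702597 0.02272252 0.035     ] [0.52592038 0.02218048 0.008     ]
```

Request:
carry_out(
  targets=[0.085,0.0,0.05,-0.03,-0.9,0,0,0.085,0,0.1,-0.06,-1.7,0,0,0.085,0.005,0.15,-0.095,-2.5,0,0,0.085,0.01,0.19,-0.12,-3.2,0,0,0.085,0.0115,0.212,-0.136,-3.6,0,0,0.085,0.0115,0.221,-0.142,-3.8,0,0,0.085,0.0115,0.221,-0.142,-3.8,0,0,0.085,0.0115,0.221,-0.142,-3.8,0,0,0.085,0.0115,0.221,-0.142,-3.8,0,0],
)

```text
clock: 3.02
tcp_pos: [0.4654, 0.3148, 0.3201]
orientation: [0.159, 1.566, -0.159]
contact_force: [0.5, 0.1, -0.3]
grip_width: 0.0853
```

Run:
```python
from h import *
import pickle
o=st(); print(o['qvel'].round(3))
ci,im=snap('wrist','w4.png'); pickle.dump(ci,open('w4.pkl','wb')); o=st()
u,v=map(int,proj(ci,(.513,.306,.1))); print(u,v)
x0,y0=max(u-100,0),max(v-80,0); print(x0,y0)
cv2.imwrite('pics/w4c.png',cv2.convertScaleAbs(cv2.resize(im[y0:y0+150,x0:x0+200],(800,600),interpolation=cv2.INTER_CUBIC),alpha=1.3))
```

```text
t 3.02 p [0.4654 0.3148 0.3201] az 78.43 xax [-0.001  0.    -1.   ] F [ 0.5  0.1 -0.3] w 0.0853 j [-0.01  0.33 -0.88  1.67  0.27  1.26  0.43]
[-0.004  0.003 -0.005 -0.001 -0.002 -0.    -0.003]
t 3.08 p [0.4652 0.3151 0.3201] az 78.45 xax [-0.001  0.    -1.   ] F [ 0.3  0.6 -0.7] w 0.0849 j [-0.01  0.33 -0.88  1.67  0.27  1.26  0.43]
317 249
217 169
```

View pics/w4c.png

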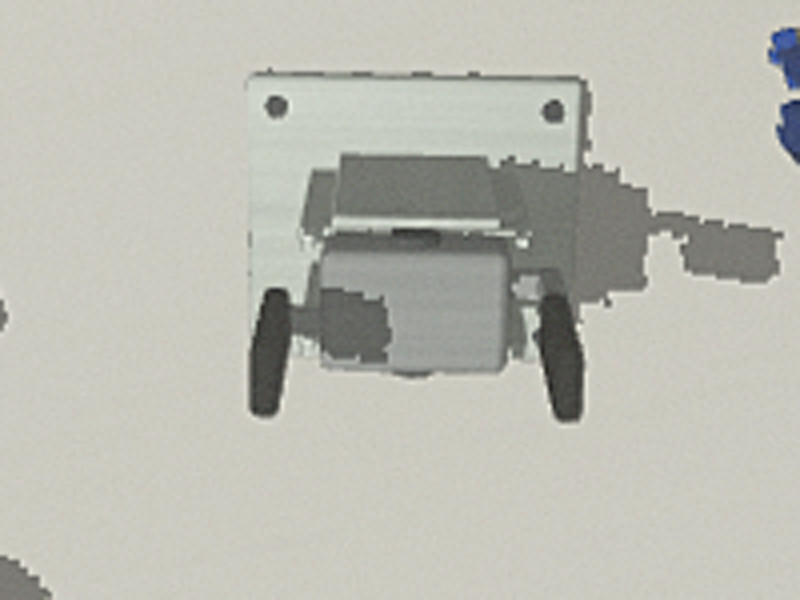

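The black-handled pliers are confirmed, alone in the aluminium stand. The handle blobs end at crop (249,413) on the left and (584,418) on the right, which are their far top outer corners.

Run:
```python
from h import *
import pickle
ci=pickle.load(open('w4.pkl','rb'))
P=lambda x,y,z:plane(ci,217+x/4,169+y/4,z)
a,b=P(584,417,.131),P(249,413,.131); v=a-b
print('top outer',a,b,np.linalg.norm(v),'az',np.degrees(np.arctan2(v[1],v[0])))
n=np.array([v[1],-v[0],0])/np.linalg.norm(v)
print('centre est (8mm inward)',(a+b)/2-.008*n)
# block top z=.086 : corners (322,250)-(507,250) near, (322,372),(505,374) far
c=[P(322,250,.086),P(507,250,.086),P(505,374,.086),P(322,372,.086)]; print(np.mean(c,0),np.linalg.norm(c[0]-c[1]),np.linalg.norm(c[1]-c[2])); v=c[1]-c[0];print(np.degrees(np.arctan2(v[1],v[0])))
c=[P(250,75,.0),P(583,78,.0)]; print(c,np.linalg.norm(c[1]-c[0]));v=c[1]-c[0];print(np.degrees(np.arctan2(v[1],v[0])))
```

```text
top outer [0.53035506 0.34064962 0.131     ] [0.51551687 0.2727274  0.131     ] 0.06952409237717766 az 77.67684766644662
centre est (8mm inward) [0.51512029 0.30839591 0.131     ]
[0.51596919 0.30798754 0.086     ] 0.04223497419573478 0.030285952079351832
78.41733955921119
[array([0.46944742, 0.27280358, 0.        ]), array([0.48840134, 0.36119943, 0.        ])] 0.09040506900694087
77.89783717518475
```

Run:
```python
from h import *
rows([(.5155,.308,.18,78),(.5155,.308,.09,78)])
```

```text
[0.1401 0.0031 0.0508] [ 0.091 -0.008 -0.002]
[0.2301 0.0031 0.0508] [ 0.091 -0.008 -0.002]
```

Request:
carry_out(
  targets=[0.085,0.045,0.002,0.025,0.09,0,0,0.085,0.09,0.003,0.045,0.09,0,0,0.085,0.12,0.003,0.0508,0.09,0,0,0.085,0.14,0.003,0.0508,0.09,0,0,0.085,0.17,0.003,0.0508,0.09,0,0,0.085,0.2,0.003,0.0508,0.09,0,0,0.085,0.22,0.003,0.0508,0.09,0,0,0.085,0.23,0.003,0.0508,0.09,0,0,0.085,0.23,0.003,0.0508,0.09,0,0],
)

```text
clock: 4.2
tcp_pos: [0.5154, 0.3081, 0.0901]
orientation: [0.165, 1.565, -0.164]
contact_force: [-0.0, 0.0, 0.4]
grip_width: 0.0846
```

Run:
```python
from h import *
st(); ci,im=snap('wrist','w5.png'); cv2.imwrite('pics/w5s.png',im[100:480]); ci,im=snap('side','s5.png'); rows([(.5155,.308,.09,78)])
```

```text
t 4.2 p [0.5154 0.3081 0.0901] az 78.01 xax [-0.001  0.    -1.   ] F [-0.   0.   0.4] w 0.0846 j [-0.11  0.63 -0.73  1.82  0.52  0.9   0.29]
[ 0.0011 -0.0006 -0.0003] [ 0.001  0.004 -0.015]
```

View pics/w5.png

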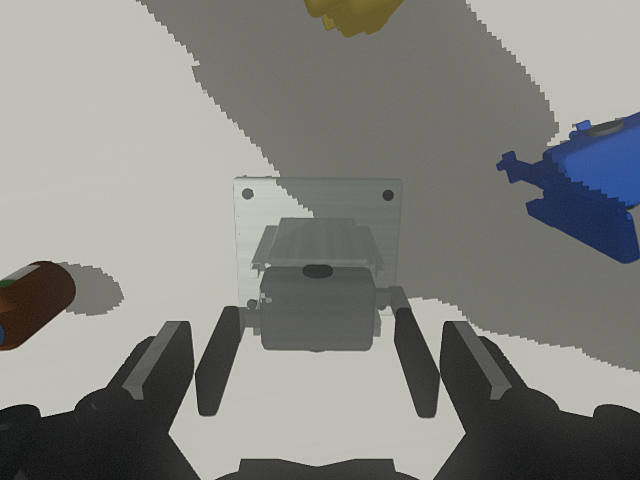

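The handles at (215,360) and (415,360) sit centred between the pads. Closing lightly.

Request:
carry_out(
  targets=[0.064,0,0,0,0,0,0,0.064,0,0,0,0,0,0,0.064,0,0,0,0,0,0,0.064,0,0,0,0,0,0,0.064,0,0,0,0,0,0,0.064,0,0,0,0,0,0],
  squeeze=40,
)

```text
clock: 5.05
tcp_pos: [0.5166, 0.3089, 0.0927]
orientation: [0.166, 1.562, -0.163]
contact_force: [-1.6, -1.5, 8.3]
grip_width: 0.0645
```

Request:
carry_out(
  targets=[0.064,-0.01,0,0,0,0,0,0.064,-0.03,0,0,0,0,0,0.064,-0.06,0,0,0,0,0,0.064,-0.1,0,0,0,0,0,0.064,-0.13,0,0,0,0,0,0.064,-0.13,0,0,0,0,0],
)

```text
clock: 5.8
tcp_pos: [0.5175, 0.3101, 0.2266]
orientation: [0.169, 1.557, -0.16]
contact_force: [-0.0, 0.4, -0.5]
grip_width: 0.064
```

Run:
```python
from h import *
st(); rows([(.530,.021,.225,78.6)])
```

```text
t 5.8 p [0.5175 0.3101 0.2266] az 77.99 xax [ 0.008  0.005 -1.   ] F [-0.   0.4 -0.5] w 0.064 j [-0.04  0.48 -0.82  1.7   0.39  1.12  0.39]
[ 0.0003 -0.2802  0.0724] [-0.123  0.076 -0.073]
```

Request:
carry_out(
  targets=[0.064,0,-0.03,0.008,-0.02,0.01,-0.01,0.064,0,-0.08,0.021,-0.05,0.03,-0.03,0.064,0,-0.13,0.034,-0.08,0.05,-0.05,0.064,0,-0.18,0.047,-0.12,0.07,-0.07,0.064,0,-0.23,0.06,-0.12,0.076,-0.073,0.064,0,-0.265,0.0685,-0.12,0.076,-0.073,0.064,0,-0.28,0.0724,-0.12,0.076,-0.073,0.064,0,-0.28,0.0724,-0.12,0.076,-0.073,0.064,0,-0.28,0.0724,-0.12,0.076,-0.073,0.064,0,-0.28,0.0724,-0.12,0.076,-0.073],
)

```text
clock: 7.05
tcp_pos: [0.5299, 0.0231, 0.2254]
orientation: [0.155, 1.565, -0.154]
contact_force: [0.5, 0.3, -0.6]
grip_width: 0.0644
```

Run:
```python
from h import *
import pickle
st(); c={}
for n in ('wrist','top','side'):
    ci,im=snap(n,f'r6{n}.png'); c[n]=ci
    u,v=map(int,proj(ci,(.53,.021,.09))); print(n,u,v); c[n+'o']=(u,v)
pickle.dump(c,open('r6.pkl','wb')); st()
w=cv2.imread('pics/r6wrist.png'); s=cv2.imread('pics/r6side.png'); u,v=c['sideo']
cr=cv2.resize(s[v-45:v+45,u-30:u+30],(400,600),interpolation=cv2.INTER_CUBIC)
u,v=c['wristo']; print(u,v)
wr=cv2.resize(w[v-120:v+120,u-80:u+80],(400,600),interpolation=cv2.INTER_CUBIC)
cv2.imwrite('pics/r6c.png',cv2.convertScaleAbs(np.hstack([wr,cr]),alpha=1.3))
```

```text
t 7.05 p [0.5299 0.0231 0.2254] az 78.75 xax [ 0.     0.001 -1.   ] F [ 0.5  0.3 -0.6] w 0.0644 j [ 0.5   0.35 -0.8   1.87  0.29  1.05  0.95]
wrist 313 223
top 320 230
side 322 237
t 7.2 p [0.53   0.0221 0.2253] az 78.67 xax [ 0.  0. -1.] F [ 0.  -0.2 -1.1] w 0.0639 j [ 0.5   0.35 -0.8   1.87  0.29  1.05  0.95]
313 223
```

View pics/r6c.png

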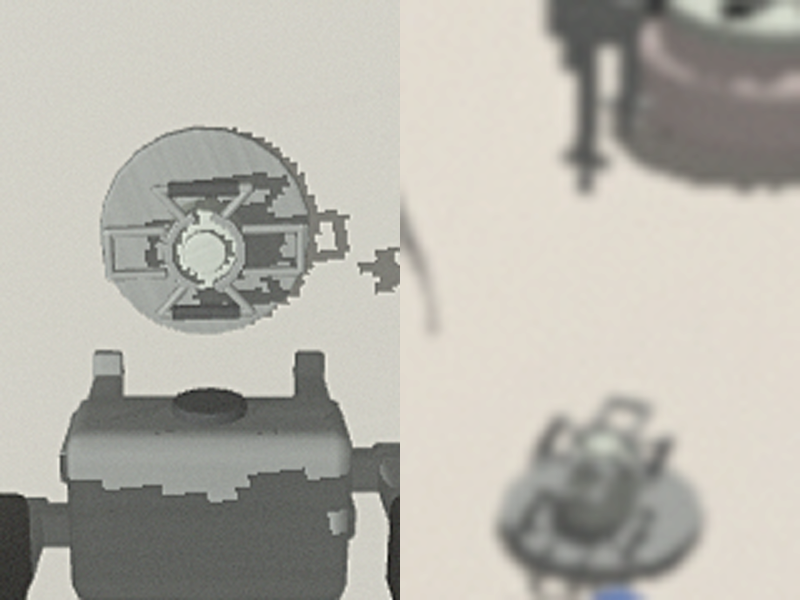

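Both are visible in the wrist crop (left half): ring ears at (107,251) and (303,247) with the dowel at (204,250), and the pliers' jaw shoulders at (109,352) and (310,352). Now computing their offset.

```bash
cat > m.py <<'E'
from h import *
import pickle
c=pickle.load(open('r6.pkl','rb'))['wrist']
P=lambda x,y,z:plane(c,233+x/2.5,103+y/2.5,z)
a,b=P(303,247,.034),P(107,251,.034); v=a-b
print('ring',(a+b)/2,np.linalg.norm(v),np.degrees(np.arctan2(v[1],v[0])),'dowel',P(204,250,.035))
for z in (.150,.157,.164):
    a,b=P(310,352,z),P(109,352,z); v=a-b; n=np.array([v[1],-v[0],0])/np.linalg.norm(v)
    print('pl',z,(a+b)/2+.008*n,np.linalg.norm(v),np.degrees(np.arctan2(v[1],v[0])))
for z in (.193,.199,.205):
    a,b=P(340,397,z),P(80,397,z); v=a-b; n=np.array([v[1],-v[0],0])/np.linalg.norm(v)
    print('blk',z,(a+b)/2+.015*n,np.linalg.norm(v))
E
python3 m.py
```

```text
ring [0.52877897 0.02195583 0.034     ] 0.0621604802969789 79.93231485574684 dowel [0.52880875 0.02164453 0.035     ]
pl 0.15 [0.53241654 0.02245412 0.15      ] 0.0429518895117506 78.72947333089573
pl 0.157 [0.53010639 0.0228979  0.157     ] 0.04157767031536988 78.72947333089571
pl 0.164 [0.52779623 0.02334169 0.164     ] 0.04020345111898917 78.72947333089571
blk 0.193 [0.53321282 0.02228867 0.193     ] 0.045258424558956255
blk 0.199 [0.53095545 0.02272103 0.199     ] 0.043713666548280156
blk 0.205 [0.52869808 0.02315339 0.205     ] 0.04216890853760407
```

Run:
```python
from h import *
rows([(.5286,.0215,.130,79.4),(.5286,.0215,.108,79.4)])
```

```text
[ 0.0953 -0.0009 -0.0012] [-0.145  0.001 -0.003]
[ 0.1173 -0.0009 -0.0012] [-0.145  0.001 -0.003]
```

Request:
carry_out(
  targets=[0.064,0.03,-0.0009,-0.0012,-0.145,0,0,0.064,0.06,-0.0009,-0.0012,-0.145,0,0,0.064,0.085,-0.0009,-0.0012,-0.145,0,0,0.064,0.095,-0.0009,-0.0012,-0.145,0,0,0.064,0.1,-0.0009,-0.0012,-0.145,0,0,0.064,0.105,-0.0009,-0.0012,-0.145,0,0,0.064,0.111,-0.0009,-0.0012,-0.145,0,0,0.064,0.117,-0.0009,-0.0012,-0.145,0,0,0.064,0.117,-0.0009,-0.0012,-0.145,0,0],
)

```text
clock: 8.32
tcp_pos: [0.5283, 0.0214, 0.1079]
orientation: [0.145, 1.567, -0.145]
contact_force: [-0.1, -0.8, -0.9]
grip_width: 0.0646
```

Run:
```python
from h import *
import pickle
st(); c={}
for n in ('wrist','side'):
    ci,im=snap(n,f'r7{n}.png'); c[n]=ci
pickle.dump(c,open('r7.pkl','wb')); st()
w=cv2.imread('pics/r7wrist.png'); s=cv2.imread('pics/r7side.png')
u,v=map(int,proj(c['side'],(.529,.0215,.05))); a=cv2.resize(s[v-30:v+30,u-30:u+30],(400,400),interpolation=cv2.INTER_CUBIC)
u,v=map(int,proj(c['wrist'],(.529,.0215,.05))); print(u,v); b=cv2.resize(w[v-80:v+80,u-80:u+80],(400,400),interpolation=cv2.INTER_CUBIC)
cv2.imwrite('pics/r7c.png',cv2.convertScaleAbs(np.hstack([b,a]),alpha=1.5))
```

```text
t 8.32 p [0.5283 0.0214 0.1079] az 79.4 xax [-0.001  0.    -1.   ] F [-0.1 -0.8 -0.9] w 0.0646 j [ 0.41  0.5  -0.72  1.97  0.44  0.83  0.84]
t 8.43 p [0.5287 0.0216 0.1083] az 79.4 xax [ 0.  0. -1.] F [ 0.2 -0.  -0.9] w 0.0642 j [ 0.41  0.5  -0.72  1.97  0.44  0.83  0.84]
317 266
```

View pics/r7c.png

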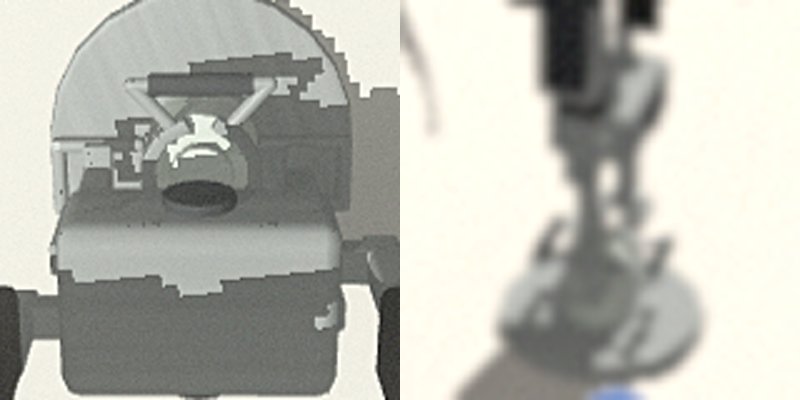

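The left jaw at (95,180) stands inside the ear window outline (55–150, 140–205), and the wrist force shows only the pliers' weight. Feeling down to the shoulder stop.

Request:
carry_out(
  targets=[0.064,0.0015,0,0,0,0,0,0.064,0.003,0,0,0,0,0,0.064,0.003,0,0,0,0,0],
)

```text
clock: 8.8
tcp_pos: [0.5286, 0.0216, 0.1053]
orientation: [0.145, 1.566, -0.145]
contact_force: [-0.2, 0.2, -1.6]
grip_width: 0.0646
```

Request:
carry_out(
  targets=[0.064,0.001,0,0,0,0,0,0.064,0.002,0,0,0,0,0,0.064,0.002,0,0,0,0,0],
)

```text
clock: 9.18
tcp_pos: [0.5285, 0.0215, 0.1032]
orientation: [0.145, 1.566, -0.145]
contact_force: [-0.3, 0.7, -1.3]
grip_width: 0.0641
```

Request:
carry_out(
  targets=[0.064,0.001,0,0,0,0,0,0.064,0.002,0,0,0,0,0,0.064,0.002,0,0,0,0,0],
)

```text
clock: 9.55
tcp_pos: [0.5297, 0.0215, 0.1025]
orientation: [0.145, 1.564, -0.146]
contact_force: [-1.1, -1.3, 9.6]
grip_width: 0.0641
```

Contact at TCP z 0.1025 matches the expected shoulder stop. Now squeezing in steps and easing up to follow the pads' swing.

Request:
carry_out(
  targets=[0.061,-0.001,0,0,0,0,0,0.058,-0.0015,0,0,0,0,0,0.056,-0.002,0,0,0,0,0,0.056,-0.002,0,0,0,0,0],
  squeeze=45,
)

```text
clock: 10.05
tcp_pos: [0.53, 0.0214, 0.1046]
orientation: [0.145, 1.563, -0.146]
contact_force: [-0.6, -0.5, 3.2]
grip_width: 0.0565
```

Request:
carry_out(
  targets=[0.053,-0.0008,0,0,0,0,0,0.05,-0.0015,0,0,0,0,0,0.048,-0.002,0,0,0,0,0,0.048,-0.002,0,0,0,0,0],
)

```text
clock: 10.55
tcp_pos: [0.5297, 0.0211, 0.1063]
orientation: [0.145, 1.564, -0.146]
contact_force: [0.2, -1.3, 0.5]
grip_width: 0.0484
```

Request:
carry_out(
  targets=[0.045,-0.0003,0,0,0,0,0,0.042,-0.0008,0,0,0,0,0,0.038,-0.001,0,0,0,0,0,0.036,-0.001,0,0,0,0,0,0.036,-0.001,0,0,0,0,0],
)

```text
clock: 11.18
tcp_pos: [0.5292, 0.0217, 0.1069]
orientation: [0.145, 1.565, -0.145]
contact_force: [-0.8, -0.1, -1.7]
grip_width: 0.0364
```

Run:
```python
from h import *
st()
```

```text
t 11.18 p [0.5292 0.0217 0.1069] az 79.4 xax [ 0.001  0.    -1.   ] F [-0.8 -0.1 -1.7] w 0.0364 j [ 0.41  0.5  -0.72  1.97  0.44  0.83  0.83]
```

Request:
carry_out(
  targets=[0.036,-0.003,0,0,0,0,0,0.036,-0.012,0,0,0,0,0,0.036,-0.03,0,0,0,0,0,0.036,-0.06,0,0,0,0,0,0.036,-0.1,0,0,0,0,0,0.036,-0.13,0,0,0,0,0,0.036,-0.145,0,0,0,0,0,0.036,-0.145,0,0,0,0,0],
)

```text
clock: 12.18
tcp_pos: [0.5295, 0.0218, 0.253]
orientation: [0.145, 1.563, -0.145]
contact_force: [0.4, 0.5, -2.6]
grip_width: 0.0365
```

Run:
```python
from h import *
import pickle
st(); c={}
for n in ('wrist','top'):
    c[n],im=snap(n,f'r8{n}.png')
pickle.dump(c,open('r8.pkl','wb')); st()
t=cv2.imread('pics/top0.png'); ct=c['top']
print(plane(ct,460.9,239.4,.118),plane(ct,454,241,.06))
# rotor holes in original top picture
g=cv2.cvtColor(t,cv2.COLOR_BGR2GRAY)[210:270,415:490]; m=(g<60).astype(np.uint8); n,l,s,cc=cv2.connectedComponentsWithStats(m)
q=[(cc[i]+[415,210]) for i in range(1,n) if 5<s[i,4]<40]; print(np.round(q,1))
print(np.round([plane(ct,*x,.06) for x in q],4))
# is the ring off the post: diff of post zone in wrist picture is left for the eye
rows([(.555,-.295,.25,79.4)])
```

```text
t 12.18 p [0.5295 0.0218 0.253 ] az 79.39 xax [ 0.003 -0.    -1.   ] F [ 0.4  0.5 -2.6] w 0.0365 j [ 0.52  0.32 -0.82  1.84  0.26  1.1   0.99]
t 12.28 p [0.5284 0.0214 0.2511] az 79.4 xax [-0. -0. -1.] F [-0.1  0.1 -2.3] w 0.0364 j [ 0.52  0.32 -0.82  1.84  0.26  1.1   0.99]
[ 0.49953109 -0.29912598  0.118     ] [ 0.50078391 -0.30022481  0.06      ]
[[449.9 227.5]
 [463.4 231.4]
 [441.  236.9]
 [426.  237.3]
 [466.5 245.2]
 [425.5 248. ]
 [443.4 250.6]
 [427.6 253.1]
 [456.7 254.5]]
[[ 0.5338 -0.2917  0.06  ]
 [ 0.5236 -0.324   0.06  ]
 [ 0.5113 -0.2691  0.06  ]
 [ 0.5111 -0.2329  0.06  ]
 [ 0.4901 -0.3301  0.06  ]
 [ 0.4854 -0.2306  0.06  ]
 [ 0.4782 -0.2736  0.06  ]
 [ 0.4729 -0.2351  0.06  ]
 [ 0.4681 -0.3053  0.06  ]]
[ 0.0011 -0.3061  0.0843] [-0.    -0.002  0.002]
```

Request:
carry_out(
  targets=[0.036,0,-0.03,0.008,0,0,0,0.036,0,-0.08,0.021,0,0,0,0.036,0,-0.13,0.035,0,0,0,0.036,0,-0.18,0.048,0,0,0,0.036,0,-0.23,0.062,0,0,0,0.036,0,-0.275,0.074,0,0,0,0.036,0,-0.305,0.082,0,0,0,0.036,0,-0.321,0.086,0,0,0,0.036,0,-0.321,0.086,0,0,0,0.036,0,-0.321,0.086,0,0,0,0.036,0,-0.321,0.086,0,0,0],
)

```text
clock: 13.65
tcp_pos: [0.5543, -0.3081, 0.2513]
orientation: [0.143, 1.566, -0.143]
contact_force: [0.2, 0.7, -1.6]
grip_width: 0.0366
```

Run:
```python
from h import *
import pickle
st(); c={}
for n in ('wrist','side','top'):
    c[n],im=snap(n,f'r9{n}.png')
pickle.dump(c,open('r9.pkl','wb')); st()
w=cv2.imread('pics/r9wrist.png'); s=cv2.imread('pics/r9side.png'); t=cv2.imread('pics/r9top.png')
u,v=map(int,proj(c['wrist'],(.535,-.303,.16))); print('w',u,v,proj(c['wrist'],(.5,-.2995,.118)))
b=cv2.resize(w[max(v-150,0):max(v-150,0)+300,u-125:u+125],(500,600),interpolation=cv2.INTER_CUBIC); print('w origin',u-125,max(v-150,0))
u,v=map(int,proj(c['side'],(.554,-.3095,.18))); a=cv2.resize(s[v-30:v+30,u-30:u+30],(300,300),interpolation=cv2.INTER_CUBIC)
u,v=map(int,proj(c['top'],(.5285,.0215,.03))); d=cv2.resize(t[v-25:v+25,u-25:u+25],(300,300),interpolation=cv2.INTER_CUBIC)
cv2.imwrite('pics/r9c.png',cv2.convertScaleAbs(np.hstack([b,np.vstack([a,d])]),alpha=1.4))
```

```text
t 13.65 p [ 0.5543 -0.3081  0.2513] az 79.55 xax [-0.  0. -1.] F [ 0.2  0.7 -1.6] w 0.0366 j [ 0.89  0.47 -0.67  1.6   0.31  1.18  1.54]
t 13.8 p [ 0.5541 -0.3091  0.2514] az 79.47 xax [-0. -0. -1.] F [-0.3 -0.9 -1.4] w 0.0365 j [ 0.89  0.47 -0.67  1.6   0.31  1.18  1.54]
w 319 210 (np.float64(314.73784379905413), np.float64(139.38273152348256))
w origin 194 60
```

View pics/r9c.png

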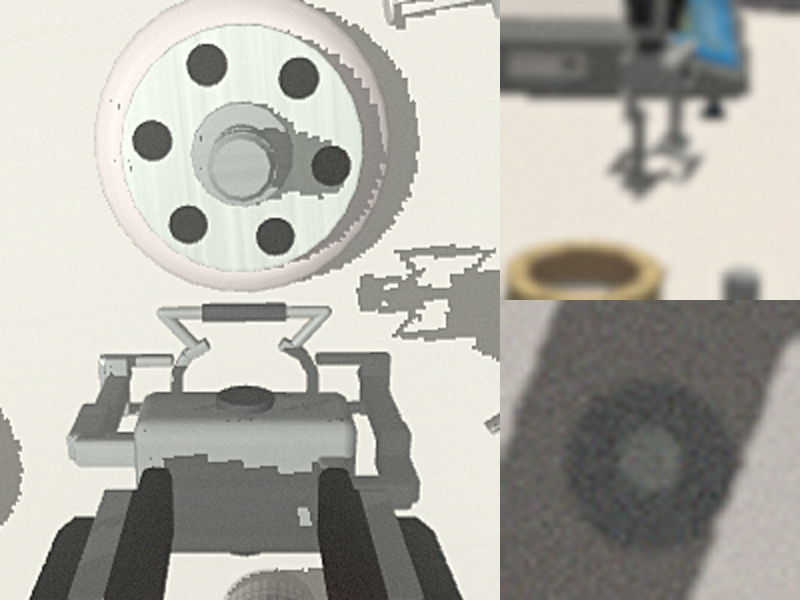

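The ring is held, spread and level, and its post is empty (lower-right crop). The spindle tip face is at about (241,168), the ring's front spring tube is centred at (245,312), and the front ear bars are at row 358. Refining the spindle tip and computing the shift.

Run:
```python
from h import *
import pickle
c=pickle.load(open('r9.pkl','rb'))['wrist']; im=cv2.imread('pics/r9wrist.png'); g=cv2.cvtColor(im,cv2.COLOR_BGR2GRAY)
P=lambda x,y,z:plane(c,194+x/2,60+y/2,z)
print('cam',c['xyz'])
k=cv2.HoughCircles(cv2.resize(g[110:175,280:350],None,fx=4,fy=4,interpolation=cv2.INTER_CUBIC),cv2.HOUGH_GRADIENT,1,20,param1=60,param2=15,minRadius=50,maxRadius=85)
if k is not None:
    for u,v,rr in k[0][:3]: print('tip px',280+u/4,110+v/4,rr/4,plane(c,280+u/4,110+v/4,.118),'r',rr/4/432*.27)
print('tip eye',P(241,168,.118))
h=[(207,64),(299,77),(331,165),(275,236),(188,224),(152,140)]
print('holes',np.mean([P(x,y,.06) for x,y in h],0))
a=np.radians(79.47); ty=np.array([np.cos(a),np.sin(a),0]); tz=np.array([np.sin(a),-np.cos(a),0])
for z in (.171,.174,.177): print('ring',z,P(245,312,z)+.02*tz, P(245,358,z)+.007*tz)
cv2.imwrite('pics/tip.png',g)
```

```text
cam [ 0.47657092 -0.2942929   0.39474879]
tip px 314.375 144.125 14.425 [ 0.50282166 -0.30025594  0.118     ] r 0.009015625
tip px 310.125 141.375 19.175 [ 0.50067551 -0.30256718  0.118     ] r 0.011984375
tip px 319.875 143.375 20.55 [ 0.50299442 -0.29677546  0.118     ] r 0.01284375
tip eye [ 0.5027602  -0.30016464  0.118     ]
holes [ 0.50267565 -0.29997533  0.06      ]
ring 0.171 [ 0.55474148 -0.30854771  0.171     ] [ 0.5546795  -0.30851773  0.171     ]
ring 0.174 [ 0.55395702 -0.30840559  0.174     ] [ 0.55372451 -0.30834416  0.174     ]
ring 0.177 [ 0.55317256 -0.30826347  0.177     ] [ 0.55276951 -0.30817059  0.177     ]
```

Run:
```python
from h import *
st(); rows([(.5032,-.2998,.22,79.4),(.5032,-.2998,.1705,79.4)])
```

```text
t 13.8 p [ 0.5541 -0.3091  0.2514] az 79.47 xax [-0. -0. -1.] F [-0.3 -0.9 -1.4] w 0.0365 j [ 0.89  0.47 -0.67  1.6   0.31  1.18  1.54]
[ 0.0314 -0.0002 -0.0518] [0.014 0.001 0.003]
[ 0.0809 -0.0001 -0.0518] [0.014 0.001 0.003]
```

Request:
carry_out(
  targets=[0.036,0,0,-0.015,0,0,0,0.036,0,0,-0.035,0,0,0,0.036,0.01,0,-0.0475,0,0,0,0.036,0.022,0,-0.0518,0,0,0,0.036,0.0314,0,-0.0518,0,0,0,0.036,0.0314,0,-0.0518,0,0,0,0.036,0.0314,0,-0.0518,0,0,0,0.036,0.0314,0,-0.0518,0,0,0],
)

```text
clock: 14.8
tcp_pos: [0.5037, -0.2996, 0.2203]
orientation: [0.144, 1.565, -0.144]
contact_force: [-0.0, -0.9, -1.9]
grip_width: 0.0365
```

Run:
```python
from h import *
st(); rows([(.5032,-.2998,.20,79.4),(.5032,-.2998,.1705,79.4)]); snap('wrist','r10.png')
```

```text
t 14.8 p [ 0.5037 -0.2996  0.2203] az 79.48 xax [ 0.001 -0.    -1.   ] F [-0.  -0.9 -1.9] w 0.0365 j [ 0.95  0.42 -0.68  1.75  0.3   1.07  1.56]
[ 0.0203 -0.0003 -0.0005] [0.017 0.009 0.003]
[ 0.0498 -0.0003 -0.0005] [0.017 0.009 0.003]
```

Request:
carry_out(
  targets=[0.036,0.008,0,-0.0005,0,0,0,0.036,0.016,0,-0.0005,0,0,0,0.036,0.022,0,-0.0005,0,0,0,0.036,0.026,0,-0.0005,0,0,0,0.036,0.029,0,-0.0005,0,0,0,0.036,0.029,0,-0.0005,0,0,0],
)

```text
clock: 15.6
tcp_pos: [0.5031, -0.2995, 0.1911]
orientation: [0.144, 1.566, -0.144]
contact_force: [-1.0, -0.4, -0.6]
grip_width: 0.0361
```

Run:
```python
from h import *
import pickle
st(); c={}
for n in ('wrist','side'): c[n],_=snap(n,f'r11{n}.png'); st()
pickle.dump(c,open('r11.pkl','wb'))
w=cv2.imread('pics/r11wrist.png'); s=cv2.imread('pics/r11side.png')
u,v=map(int,proj(c['wrist'],(.503,-.2998,.118))); print(u,v)
b=cv2.resize(w[v-65:v+55,u-50:u+50],(500,600),interpolation=cv2.INTER_CUBIC); print('wo',u-50,v-65)
u,v=map(int,proj(c['side'],(.503,-.2998,.118))); print(u,v)
a=cv2.resize(s[v-30:v+30,u-15:u+15],(300,600),interpolation=cv2.INTER_CUBIC); print('so',u-15,v-30)
cv2.imwrite('pics/r11c.png',cv2.convertScaleAbs(np.hstack([b,a]),alpha=1.5))
```

```text
t 15.6 p [ 0.5031 -0.2995  0.1911] az 79.48 xax [ 0. -0. -1.] F [-1.  -0.4 -0.6] w 0.0361 j [ 0.94  0.45 -0.67  1.78  0.32  1.02  1.54]
t 15.65 p [ 0.5032 -0.2996  0.1913] az 79.48 xax [ 0.001 -0.    -1.   ] F [-0.8  0.1 -2.3] w 0.0362 j [ 0.94  0.45 -0.67  1.78  0.32  1.02  1.54]
t 15.7 p [ 0.5033 -0.2996  0.1914] az 79.48 xax [ 0.001 -0.001 -1.   ] F [ 0.7 -0.1 -1.5] w 0.0364 j [ 0.94  0.45 -0.67  1.78  0.32  1.02  1.54]
316 254
wo 266 189
348 169
so 333 139
```

View pics/r11c.png

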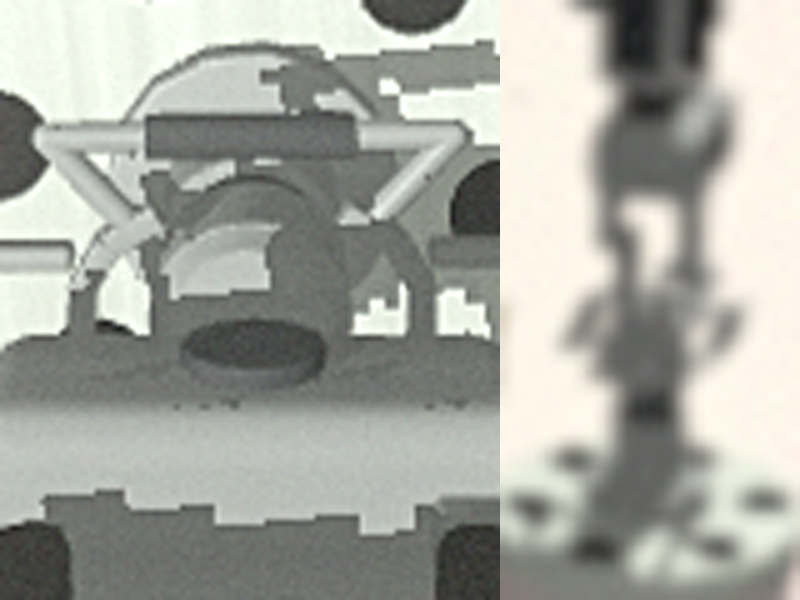

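Wrist crop: the spindle spans columns 152–352 (centre 252) and the bands' inner edges are at about 100 and 412 (centre 256), so it is centred in y. The ring tubes in the side crop are at rows ~325 and 330, above the groove at row 408. Checking x and height.

Run:
```python
from h import *
import pickle
C=pickle.load(open('r11.pkl','rb')); c=C['wrist']; s=C['side']
P=lambda x,y,z:plane(c,266+x/5,189+y/5,z)
a=np.radians(79.48); tz=np.array([np.sin(a),-np.cos(a),0])
for z in (.112,.115,.118): print('ring from tube',z,P(250,135,z)+.02*tz)
print('tip front edge + 11mm',P(252,177,.118)+.011*tz,' r10:',P(252,177,.118)+.010*tz)
for z in (.094,.105,.110,.115,.12):
    print(z,[ (np.round((np.array(proj(s,np.array([.5028,-.3001,z])+k*tz))-[333,139])*10)) for k in (-.02,0,.02)])
```

```text
ring from tube 0.112 [ 0.50321751 -0.30021518  0.112     ]
ring from tube 0.115 [ 0.50243234 -0.30006723  0.115     ]
ring from tube 0.118 [ 0.50164717 -0.29991927  0.118     ]
tip front edge + 11mm [ 0.49728199 -0.29889786  0.118     ]  r10: [ 0.4962988  -0.29871528  0.118     ]
0.094 [array([218., 397.]), array([149., 387.]), array([ 81., 377.])]
0.105 [array([220., 361.]), array([151., 351.]), array([ 82., 341.])]
0.11 [array([221., 345.]), array([151., 334.]), array([ 83., 324.])]
0.115 [array([221., 328.]), array([152., 318.]), array([ 84., 308.])]
0.12 [array([222., 311.]), array([153., 301.]), array([ 84., 291.])]
```

Ring is at (.5024,-.3001) and the spindle at (.5027,-.3001), so it is centred. Both the side view and TCP geometry put the ring about 21 mm above the groove. (The arc at row 177 isn't the tip edge: the lit top face starts at row ~222, which gives x≈.5027.) Descending.

Request:
carry_out(
  targets=[0.036,0.004,0,0,0,0,0,0.036,0.008,0,0,0,0,0,0.036,0.012,0,0,0,0,0,0.036,0.016,0,0,0,0,0,0.036,0.019,0,0,0,0,0,0.036,0.0208,0,0,0,0,0,0.036,0.0208,0,0,0,0,0,0.036,0.0208,0,0,0,0,0],
)

```text
clock: 16.7
tcp_pos: [0.5034, -0.2996, 0.1708]
orientation: [0.144, 1.565, -0.145]
contact_force: [-0.1, -0.2, -1.7]
grip_width: 0.0365
```

Run:
```python
from h import *
import pickle
st(); C={}
for n in ('wrist','side'): C[n],_=snap(n,f'r12{n}.png'); st()
# numeric check: template shift of ring between the two side/wrist pictures
a=cv2.imread('pics/r11wrist.png',0); b=cv2.imread('pics/r12wrist.png',0)
T=a[205:225,270:365]; m=cv2.matchTemplate(b[180:250,255:385],T,cv2.TM_CCOEFF_NORMED); _,v,_,p=cv2.minMaxLoc(m); print('wrist ring tube shift px',p[0]+255-270,p[1]+180-205,round(v,3))
a=cv2.imread('pics/r11side.png',0)[166:178,338:358]; b=cv2.imread('pics/r12side.png',0)
m=cv2.matchTemplate(b[155:200,330:366],a,cv2.TM_CCOEFF_NORMED); _,v,_,p=cv2.minMaxLoc(m); print('side ring shift',p[0]+330-338,p[1]+155-166,round(v,3))
```

```text
t 16.7 p [ 0.5034 -0.2996  0.1708] az 79.48 xax [ 0.001 -0.001 -1.   ] F [-0.1 -0.2 -1.7] w 0.0365 j [ 0.93  0.48 -0.66  1.8   0.34  0.98  1.52]
t 16.75 p [ 0.5034 -0.2996  0.1708] az 79.48 xax [ 0.001 -0.001 -1.   ] F [-0.9 -0.  -2.6] w 0.0367 j [ 0.93  0.48 -0.66  1.8   0.34  0.98  1.52]
t 16.8 p [ 0.5034 -0.2996  0.1708] az 79.48 xax [ 0.001 -0.001 -1.   ] F [ 0.1  0.5 -1.8] w 0.0365 j [ 0.93  0.48 -0.66  1.8   0.34  0.98  1.52]
wrist ring tube shift px -1 0 0.598
side ring shift 0 6 0.902
```

Run:
```python
from h import *
r.hand_in(); st()
```

```text
the job is handed in; nothing more can be done
the job is handed in; nothing more can be done
```

The ring is spread and held in the air round the spindle's groove, with the pliers still fully squeezed. I handed the job in at about 16.8 s of the 54 s allowed. I took the pliers by their handles, set the pins in the ear windows, spread the ring and lifted it off its post. I then slid it down over the spindle tip.

**Last checks:**
- **Centring:** in the last viewed picture, about 4 mm below the tip, the ring was within about 0.5 mm of the spindle axis.
- **Height:** the ring's middle should be about 94 mm above the worktop, level with the groove. The side view and the arm's position agreed before the final descent. My estimate of where the ring sits in the pliers is good to about 3 mm.
- **Not resting:** the wrist force showed only the weight of the pliers and ring (about -1.8 N), the same as before the descent.
- **Ring on the pins:** before the descent, the pictures showed the post empty and the ring spread level on the pins.

**What disagreed:**
- The gripper opening read 36.5 mm, against the stated 40 mm at full squeeze.
- The top camera placed things 2 to 3 mm nearer the robot than the wrist camera did. I used the wrist camera.
- After the final descent I checked the ring only by numbers, because my 12 pictures were used up. The side view showed it moving 6 px down where about 7 was expected. The wrist match was weak (0.60) but showed no slip.

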